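Slide the hair-tie dispenser to the empty cork spot

ROBOT

A 6-joint arm with a two-finger parallel gripper is mounted at the origin on the work surface. World frame = base frame: x ahead of the robot, y to its left, z up, the work surface at z = 0. Lengths are in m, angles in rad, forces in N, time in s.
With the tool pointing down it reaches from about 0.35 to 0.775 m from the base axis. Payload 5.5 kg.
Tool frame: the origin (TCP) lies on the centre line of the jaws, within the pads' length; the fingertips stand 17 mm ahead of it and the grasp point (between the pads) lies 2 mm behind it; z points along the fingers, y is the direction in which the jaws open and shut (so a half turn about z gives the same grasp; the last joint's range is limited). The gripper opens to 85 mm and grips with 20 to 120 N. Pads are 22 mm wide; open, the fingers measure 114 mm over their backs; the gripper's body (76 mm by 85 mm) begins 54 mm behind the grasp point. The pads swing forward as they close: fully open they stand 13 mm farther back than shut.
Start: joints at [1.179, 0.313, 0.046, 1.304, 0, 1.431], TCP at [0.143, 0.557, 0.248] pointing down, gripper open.
Joint ranges: [-2.76, 2.76], [-0.86, 1.69], [-1.03, 1.26], [-2.2, 2.34], [-1.47, 1.5], [-3.14, 3.14]. Speed limits (rad/s): [2.57, 2.57, 3.14, 3.14, 3.14, 3.14].

INTERFACE

Orientations are given as a unit quaternion [w, x, y, z].
In Python, from workcell import env gives the robot as it stands.
- The arm moves only by the tool servo_tool, never from a script. Its argument "increments" is a list of rows, each an object of numbers: "claw": the closure, from 0 (fully open) to 1 (shut); "x", "y", "z": the shift along the world's x, y, z in units of 25 mm (1.0 is 25 mm); "ax", "ay", "az": the turn, a rotation vector about the world's x, y, z in units of 8 degrees (1.0 is 8 degrees). A call has 1 to 5 rows; each row shifts and turns the commanded pose from where the row before left it; what a row does not reach is not made up. A row lasts 1/10 s, in which the tool goes at most 50 mm and 8.59 degrees, less where a joint would pass 70% of its speed; a pose out of reach is approached as far as the arm can. A call is refused whole if a number of a shift passes 1 or a number of a turn 1, either way. A call with a gripper value outside its range is refused whole. The fingers move at their own pace and stop on an object; "newtons" is the grip in N (left out, the last holds). Time passes only in rows, so rows that do not move let the fingers close. It gives the time, the measured TCP pose, the force and the opening at its end, in the units of the state.
- env.get_state(): the state, without advancing time (a new reading comes with each control period).
- env.read_camera(name): name is "side" or "top"; returns the picture (384x512x3 uint8, red, green, blue); there is no depth.
- env.calibration(name): a dict with "K" (3x3 intrinsics, pixels), "world_to_cam" (4x4, takes a point from world to camera coordinates). Camera axes: x right, y down, z forward; pixel columns grow to the right and rows downward; lengths in m; the calibration is good to about 2 mm. A picture is of the moment at which its call begins. calibration takes no time and is no camera call.
- env.hand_in(): hands the job in, once; it reports no verdict.
The state is a dict: "clock": time; "joint_pos": joint angles; "qvel": joint speeds; "tau": joint torques, N m; "tcp_pos": TCP position; "orientation": TCP orientation; "wrist_force": force on the tool from outside, world axes, zero at the start; "ft_torque": the same for the moment, N m; "finger_gap": finger opening in m.
Only numpy, scipy, OpenCV 4.12 (cv2) and the standard library are available. Lean on these libraries where they do the work, as an engineer would, in place of code of your own. Each camera call takes 0.05 s, during which the arm holds its last target.

TASK

On the closet shelf, slide the push dispenser of hair ties over to the empty round cork spot so that it stands wholly on the spot, and let go of it. Its base is only loosely clipped on, so keep it upright and sliding flat on the shelf the whole way: do not lift or tip it. Leave the glass dish and the pill organizer where they are.

Things in the scene. Friction and masses are not known exactly. Their poses are not given: they have to be found in the camera images.
- dispenser: Loose low clear plastic drum of hair ties, 92 mm diameter, on one of three round cork spots. White lid 94 mm wide, top at 54 mm; at its centre a white upright round push knob, 40 mm diameter, 38 mm tall (54 to 92 mm above the shelf), locked: all one rigid piece, 0.2 to 0.4 kg. Origin: centre of the smooth underside; z up the drum's axis. Round, so yaw does not matter.
- pad_free: The empty spot: round cork inlay, 130 mm diameter, flush with the grey laminate shelf (no step). Origin: its centre, at shelf height. Three equal inlays form a triangle; the other two are under the dispenser and the glass dish. The straight line from the dispenser to this spot is free.
- dish: Bystander: round clear glass dish, loose, 100 mm across the rim, 32 mm high, standing on another cork spot. Origin: centre of its underside.
- organizer: Bystander: loose closed white plastic pill organizer, a bar 154 mm long (its y axis), 36 mm wide, 26 mm high with seven small lids, at the far right as the robot sees it. Origin: centre of its underside. (At the far left is a fixed wooden valet tray, 180 by 240 mm, 32 mm high, a steel tie clip in it.)
There are look-alikes about, which are no part of the job. Of the things that look like the dispenser, the middle-sized one is meant.

How it is judged:
At the end, for the whole second after the job is handed in: The dispenser stands upright and at rest on the shelf, its centre within 20 mm of the centre of the empty cork spot (wholly on the cork is within 19 mm), and the dish and the pill organizer are within 20 mm of where they started (horizontal distance between dispenser and pad_free below 0.02 m and angle between dispenser's own z axis and vertical below 0.06 rad and height (world z) of dispenser below 0.004 m and linear speed of dispenser below 0.02 m/s and distance of each of dish, organizer from where it was at the start of the episode below 0.02 m); the robot touches nothing.
It fails at once if the dispenser is lifted: its underside's centre comes more than 10 mm above the shelf (height (world z) of dispenser above 0.01 m).
It fails at once if the dispenser is tipped by more than 0.2 rad (angle between dispenser's own z axis and vertical above 0.2 rad).
It fails at once if the glass dish is pushed away by more than 20 mm (distance of dish from where it was at the start of the episode above 0.02 m).
It fails at once if the pill organizer is pushed away by more than 20 mm (distance of organizer from where it was at the start of the episode above 0.02 m).
It also fails if it takes over 32 s, if anything falls off the work surface, if the arm or the gripper's body presses on something with over 40 N, if the wrist force passes 120 N, or if a joint passes its speed limit or range.

## Working session

There is one attempt and no reset: what is moved stays moved. The work goes in short steps, Python scripts to look and compute and a tool call to move; the robot and the scene stay as the last step left them, time stands still between calls to the robot, and variables do not carry over. Pictures are saved under pics/ and viewed, and the job is handed in when it is done.

Besides the shell and the picture viewer there is one more tool, called after "Request:" by a JSON object that holds its "fn" and its "kwargs". servo_tool: Moves the arm, as the interface text tells. Its arguments: {"type":"object","properties":{"increments":{"type":"array"},"newtons":{"type":"number"}},"required":["increments"]}

```bash
ls; mkdir -p pics
python3 - <<'E'
from workcell import env
import cv2
for n in("top","side"):
    im=env.read_camera(n); cv2.imwrite(f"pics/{n}0.png",im[:,:,::-1])
    c=env.calibration(n); print(n,c["K"],c["world_to_cam"])
print(env.get_state())
E
```

```text
pics
top [[439.40799162   0.         257.41772769]
 [  0.         439.40799162 180.33935915]
 [  0.           0.           1.        ]] [[ 0.02871156 -0.99955715 -0.00781959 -0.0526549 ]
 [-0.98919949 -0.02728743 -0.1440131   0.65128388]
 [ 0.14373595  0.01186998 -0.98954489  0.72107794]
 [ 0.          0.          0.          1.        ]]
side [[351.8062769    0.         253.95310022]
 [  0.         351.8062769  199.07557637]
 [  0.           0.           1.        ]] [[-0.91974479 -0.39203998  0.01934361  0.59681555]
 [-0.27567525  0.61009593 -0.74282307  0.22934385]
 [ 0.27941488 -0.68854021 -0.66920827  0.57371792]
 [ 0.          0.          0.          1.        ]]
{'clock': 0.1, 'joint_pos': array([ 1.17937542e+00,  3.13923715e-01,  4.50780348e-02,  1.30357674e+00,
       -1.69842561e-05,  1.43117772e+00]), 'qvel': array([ 0.00059869, -0.00073644,  0.00050954,  0.00010178,  0.00011336,
        0.00081413]), 'tau': array([ 1.81105195e-03, -4.81727600e+01,  2.99243850e+01,  1.27681618e-02,
       -2.05829733e-04,  1.98505182e-05]), 'tcp_pos': array([0.14312168, 0.55646404, 0.24749295]), 'orientation': array([-2.05158089e-04,  1.25568752e-01,  9.92084587e-01, -7.86784178e-04]), 'wrist_force': array([-0.38717819,  0.51493711, -0.84035546]), 'ft_torque': array([ 0.0951329 , -0.04456773, -0.06151706]), 'finger_gap': 0.08545375852068553}
```

View pics/top0.png

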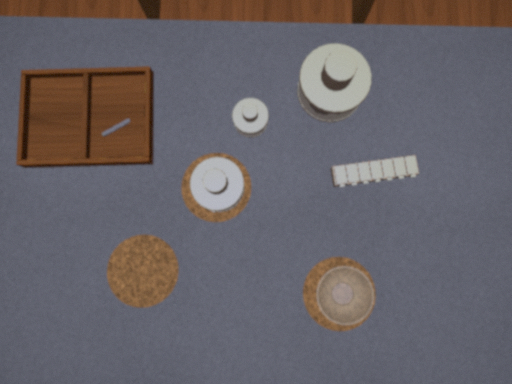

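View pics/side0.png

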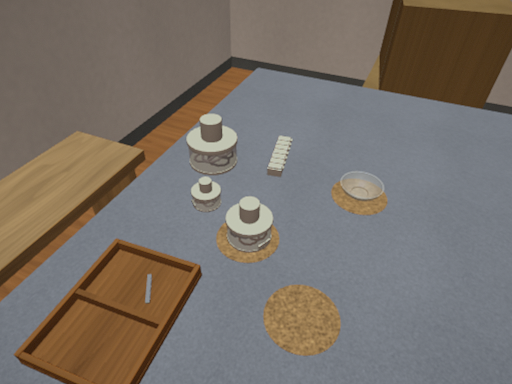

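Top view: three drum-with-knob candidates. The large one is at (335,80), the small one at (250,115), and the middle-sized one at (216,184), standing on cork. The dispenser is the middle one. The empty cork is at (143,270), the dish at (340,293) and the organizer at (375,171). Next I'll measure these and check a close crop.

```bash
cat > h.py <<'E'
import numpy as np,cv2
from workcell import env
def ray(n,uv,z):
    c=env.calibration(n);K=np.array(c["K"]);T=np.array(c["world_to_cam"]);R=T[:3,:3];t=T[:3,3]
    o=-R.T@t;d=R.T@np.linalg.inv(K)@np.array([uv[0],uv[1],1.]);return (o+d*(z-o[2])/d[2])[:2]
def circ(n,mask,z):
    """largest contour -> rays on plane -> min. enclosing + area circle"""
    cs,_=cv2.findContours(mask.astype(np.uint8),cv2.RETR_EXTERNAL,cv2.CHAIN_APPROX_NONE)
    c=max(cs,key=cv2.contourArea);h=cv2.convexHull(c)[:,0]
    p=np.array([ray(n,q,z) for q in h],np.float32)
    e=cv2.fitEllipse(p*1000); return np.round(e[0],1),np.round(e[1],1)
def roi(m,x0,y0,x1,y1):
    o=np.zeros_like(m);o[y0:y1,x0:x1]=m[y0:y1,x0:x1];return o
E
python3 - <<'E'
from h import *
t=cv2.imread("pics/top0.png");s=cv2.imread("pics/side0.png")
for n,im,rc,rl in(("top",t,(95,225,195,320),(175,140,265,230)),("side",s,(250,275,355,360),(215,195,285,255))):
    hsv=cv2.cvtColor(im,cv2.COLOR_BGR2HSV)
    cork=(hsv[...,0]<25)&(hsv[...,1]>90)
    print(n,"cork",circ(n,roi(cork,*rc),0))
    lid=(hsv[...,1]<70)&(hsv[...,2]>150)
    print(n,"lid",circ(n,roi(lid,*rl),.054), "oldcork",circ(n,roi(cork,*rl),0) )
    cv2.imwrite(f"pics/{n}mask.png",np.where(roi(lid,*rl),255,0))
a=cv2.resize(t[140:240,170:270],(500,500),interpolation=cv2.INTER_CUBIC)
b=cv2.resize(s[190:265,210:290],None,fx=4,fy=5);b=cv2.resize(s[190:270,210:290],(300,300),interpolation=cv2.INTER_CUBIC)
o=np.zeros((500,800,3),np.uint8);o[:,:500]=a;o[:300,500:]=b;cv2.imwrite("pics/crop.png",o)
print("knobtop rough",ray("top",(215.5,181),.092),ray("side",(249.5,204),.092))
E
```

```text
top cork (array([489.7, 169.5]), array([126.9, 127.1]))
top lid (array([645.3,  36.9]), array([92.8, 93.9])) oldcork (array([645.4,  42.9]), array([126.7, 127.1]))
side cork (array([489.4, 170.6]), array([127.9, 128.1]))
side lid (array([647. ,  33.5]), array([ 91.5, 108.9])) oldcork (array([644.8,  44.1]), array([125.6, 127.5]))
knobtop rough [0.64296281 0.03405923] [0.64225491 0.04151855][ WARN:0@0.761] global loadsave.cpp:1063 imwrite_ Unsupported depth image for selected encoder is fallbacked to CV_8U.
```

View pics/crop.png

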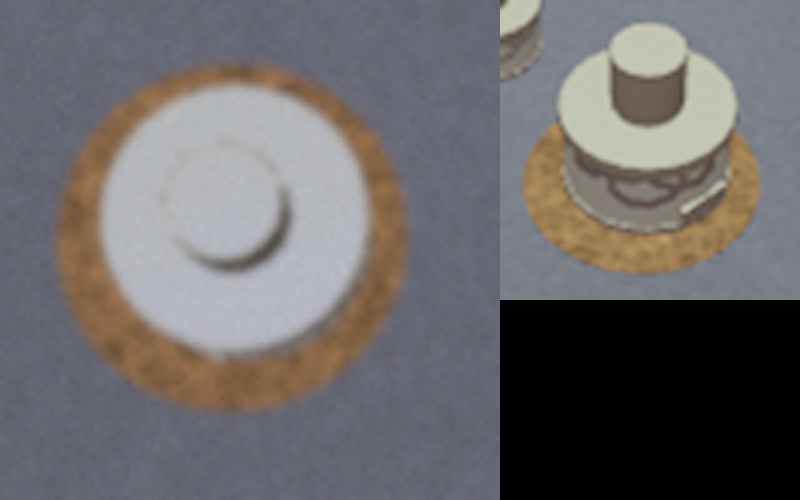

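The crop confirms the middle drum, with its lid at about (217,183) on the cork. Dispenser centre is about (0.645, 0.038) and the free spot about (0.4895, 0.170). The plan is to grip the knob from above at TCP z≈0.078 and slide.

Request:
{"fn": "servo_tool", "kwargs": {"increments": [{"x":1,"y":-1,"claw":0},{"x":1,"y":-1,"claw":0},{"x":1,"y":-1,"claw":0},{"x":1,"y":-1,"claw":0},{"x":1,"y":-1,"claw":0}], "newtons": 25}}

```text
schema error: expected keys claw, x, y, z, ax, ay, az
```

Request:
{"fn": "servo_tool", "kwargs": {"increments": [{"x":1,"y":-1,"claw":0},{"x":1,"y":-1,"claw":0},{"x":1,"y":-1,"claw":0},{"x":1,"y":-1,"claw":0},{"x":1,"y":-1,"claw":0}]}}

```text
schema error: expected keys claw, x, y, z, ax, ay, az
```

Request:
{"fn": "servo_tool", "kwargs": {"increments": [{"x":1,"y":-1,"claw":0},{"x":1,"y":-1,"claw":0},{"x":1,"y":-1,"claw":0},{"x":1,"y":-1,"claw":0},{"x":1,"y":-1,"claw":0}]}}

```text
schema error: expected keys claw, x, y, z, ax, ay, az
```

Request:
{"fn": "servo_tool", "kwargs": {"increments": [{"x":1,"y":-1,"claw":0},{"x":1,"y":-1,"claw":0},{"x":1,"y":-1,"claw":0},{"x":1,"y":-1,"claw":0},{"x":0,"y":0,"claw":0}]}}

```text
schema error: expected keys claw, x, y, z, ax, ay, az
```

All keys are required. I'll resend the first call alone.

Request:
{"fn": "servo_tool", "kwargs": {"increments": [{"claw":0,"x":1,"y":-1,"z":0,"ax":0,"ay":0,"az":0},{"claw":0,"x":1,"y":-1,"z":0,"ax":0,"ay":0,"az":0},{"claw":0,"x":1,"y":-1,"z":0,"ax":0,"ay":0,"az":0},{"claw":0,"x":1,"y":-1,"z":0,"ax":0,"ay":0,"az":0},{"claw":0,"x":1,"y":-1,"z":0,"ax":0,"ay":0,"az":0}], "newtons": 25}}

```text
clock: 0.6
tcp_pos: [0.2689, 0.4307, 0.2479]
orientation: [-0.0, 0.125, 0.992, -0.0]
wrist_force: [0.4, 0.7, 0.4]
finger_gap: 0.0852
```

Request:
{"fn": "servo_tool", "kwargs": {"increments": [{"claw":0,"x":1,"y":-1,"z":0,"ax":0,"ay":0,"az":0},{"claw":0,"x":1,"y":-1,"z":0,"ax":0,"ay":0,"az":0},{"claw":0,"x":1,"y":-1,"z":0,"ax":0,"ay":0,"az":0},{"claw":0,"x":1,"y":-1,"z":0,"ax":0,"ay":0,"az":0},{"claw":0,"x":1,"y":-1,"z":0,"ax":0,"ay":0,"az":0}]}}

```text
clock: 1.1
tcp_pos: [0.3939, 0.3056, 0.248]
orientation: [-0.0, 0.126, 0.992, -0.0]
wrist_force: [0.7, 0.7, -0.0]
finger_gap: 0.0857
```

Request:
{"fn": "servo_tool", "kwargs": {"increments": [{"claw":0,"x":1,"y":-1,"z":0,"ax":0,"ay":0,"az":0},{"claw":0,"x":1,"y":-1,"z":0,"ax":0,"ay":0,"az":0},{"claw":0,"x":1,"y":-1,"z":0,"ax":0,"ay":0,"az":0},{"claw":0,"x":1,"y":-1,"z":0,"ax":0,"ay":0,"az":0},{"claw":0,"x":1,"y":-1,"z":0,"ax":0,"ay":0,"az":0}]}}

```text
clock: 1.6
tcp_pos: [0.5189, 0.1807, 0.2479]
orientation: [-0.0, 0.126, 0.992, -0.0]
wrist_force: [0.4, 0.8, -0.7]
finger_gap: 0.0854
```

Request:
{"fn": "servo_tool", "kwargs": {"increments": [{"claw":0,"x":1,"y":-1,"z":0,"ax":0,"ay":0,"az":0},{"claw":0,"x":1,"y":-1,"z":0,"ax":0,"ay":0,"az":0},{"claw":0,"x":1,"y":-1,"z":0,"ax":0,"ay":0,"az":0},{"claw":0,"x":1,"y":-1,"z":0,"ax":0,"ay":0,"az":0},{"claw":0,"x":0.5,"y":-1,"z":0,"ax":0,"ay":0,"az":0}]}}

```text
clock: 2.1
tcp_pos: [0.6322, 0.0555, 0.2472]
orientation: [-0.0, 0.126, 0.992, 0.0]
wrist_force: [-0.0, 0.4, 0.1]
finger_gap: 0.0854
```

Request:
{"fn": "servo_tool", "kwargs": {"increments": [{"claw":0,"x":0.5,"y":-0.7,"z":-0.5,"ax":0,"ay":0,"az":0},{"claw":0,"x":0,"y":0,"z":-1,"ax":0,"ay":0,"az":0},{"claw":0,"x":0,"y":0,"z":-1,"ax":0,"ay":0,"az":0},{"claw":0,"x":0,"y":0,"z":-1,"ax":0,"ay":0,"az":0},{"claw":0,"x":0,"y":0,"z":-1,"ax":0,"ay":0,"az":0}]}}

```text
clock: 2.6
tcp_pos: [0.6425, 0.0396, 0.1335]
orientation: [-0.001, 0.125, 0.992, 0.0]
wrist_force: [-0.6, 0.1, 0.1]
finger_gap: 0.0857
```

Run:
```python
from h import *
o=[]
for n in("top","side"):
    im=env.read_camera(n)[:,:,::-1].copy(); cv2.imwrite(f"pics/{n}1.png",im);o.append(cv2.resize(im[120:260,150:300] if n=="top" else im[140:280,180:330],(400,373)))
cv2.imwrite("pics/pre.png",np.hstack(o));print(env.get_state()["tcp_pos"])
```

```text
[0.63989617 0.03980163 0.13063829]
```

View pics/pre.png

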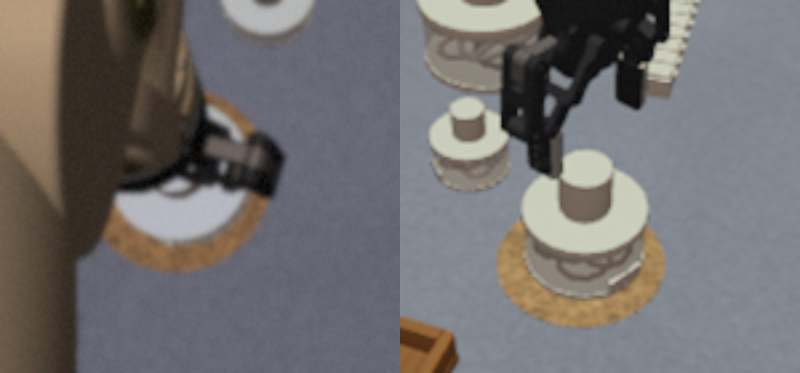

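The open jaws straddle the knob with room on both sides. I'll correct x by about +5 mm and go down to z≈0.079.

Request:
{"fn": "servo_tool", "kwargs": {"increments": [{"claw":0,"x":0.2,"y":-0.08,"z":-0.6,"ax":0,"ay":0,"az":0},{"claw":0,"x":0,"y":0,"z":-0.6,"ax":0,"ay":0,"az":0},{"claw":0,"x":0,"y":0,"z":-0.5,"ax":0,"ay":0,"az":0},{"claw":0,"x":0,"y":0,"z":-0.3,"ax":0,"ay":0,"az":0},{"claw":0,"x":0,"y":0,"z":0,"ax":0,"ay":0,"az":0}]}}

```text
clock: 3.2
tcp_pos: [0.6478, 0.0375, 0.0848]
orientation: [-0.001, 0.126, 0.992, 0.0]
wrist_force: [-1.1, 0.2, 0.5]
finger_gap: 0.0854
```

Request:
{"fn": "servo_tool", "kwargs": {"increments": [{"claw":0,"x":-0.1,"y":0,"z":-0.2,"ax":0,"ay":0,"az":0},{"claw":0.2,"x":0,"y":0,"z":0,"ax":0,"ay":0,"az":0},{"claw":0.35,"x":0,"y":0,"z":0,"ax":0,"ay":0,"az":0},{"claw":0.4,"x":0,"y":0,"z":0,"ax":0,"ay":0,"az":0},{"claw":0.4,"x":0,"y":0,"z":0,"ax":0,"ay":0,"az":0}]}}

```text
clock: 3.7
tcp_pos: [0.6461, 0.0374, 0.0813]
orientation: [0.0, 0.126, 0.992, 0.0]
wrist_force: [-0.5, -0.1, 0.2]
finger_gap: 0.0516
```

Request:
{"fn": "servo_tool", "kwargs": {"increments": [{"claw":0.45,"x":0,"y":0,"z":0,"ax":0,"ay":0,"az":0},{"claw":0.5,"x":0,"y":0,"z":0,"ax":0,"ay":0,"az":0},{"claw":0.55,"x":0,"y":0,"z":0,"ax":0,"ay":0,"az":0},{"claw":0.6,"x":0,"y":0,"z":0,"ax":0,"ay":0,"az":0},{"claw":0.6,"x":0,"y":0,"z":0,"ax":0,"ay":0,"az":0}], "newtons": 25}}

```text
clock: 4.2
tcp_pos: [0.6459, 0.0373, 0.0811]
orientation: [0.0, 0.126, 0.992, -0.0]
wrist_force: [0.0, -1.0, 2.5]
finger_gap: 0.039
```

Gripped (gap 39 mm) with a slight downward press. Starting the slide with a gentle first step.

Request:
{"fn": "servo_tool", "kwargs": {"increments": [{"claw":0.6,"x":-0.1,"y":0.085,"z":0,"ax":0,"ay":0,"az":0},{"claw":0.6,"x":-0.2,"y":0.17,"z":0,"ax":0,"ay":0,"az":0},{"claw":0.6,"x":-0.2,"y":0.17,"z":0,"ax":0,"ay":0,"az":0},{"claw":0.6,"x":-0.2,"y":0.17,"z":0,"ax":0,"ay":0,"az":0},{"claw":0.6,"x":-0.2,"y":0.17,"z":0,"ax":0,"ay":0,"az":0}]}}

```text
clock: 4.7
tcp_pos: [0.6231, 0.057, 0.0812]
orientation: [0.0, 0.125, 0.992, 0.0]
wrist_force: [1.6, -1.2, 3.1]
finger_gap: 0.0393
```

Run:
```python
from h import *
im=env.read_camera("side")[:,:,::-1].copy();cv2.imwrite("pics/s2.png",cv2.resize(im[140:320,160:400],(720,540)))
s=env.get_state();print(s["tcp_pos"],s["wrist_force"],s["finger_gap"])
```

```text
[0.62218379 0.05771011 0.08118489] [-0.16799069 -0.06369831  2.6039691 ] 0.03953722182208023
```

View pics/s2.png

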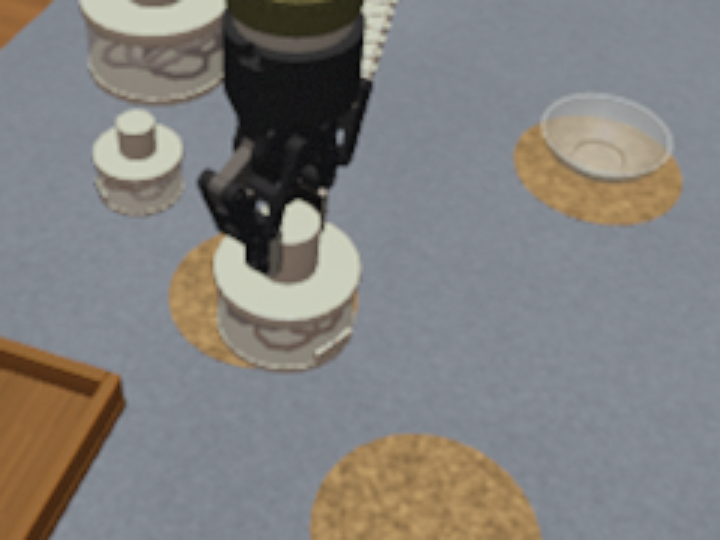

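The drum moves with the gripper, upright and flat. Remaining: (-5.3, +4.5) units.

Request:
{"fn": "servo_tool", "kwargs": {"increments": [{"claw":0.6,"x":-0.3,"y":0.25,"z":0,"ax":0,"ay":0,"az":0},{"claw":0.6,"x":-0.3,"y":0.25,"z":0,"ax":0,"ay":0,"az":0},{"claw":0.6,"x":-0.3,"y":0.25,"z":0,"ax":0,"ay":0,"az":0},{"claw":0.6,"x":-0.3,"y":0.25,"z":0,"ax":0,"ay":0,"az":0},{"claw":0.6,"x":-0.3,"y":0.25,"z":0,"ax":0,"ay":0,"az":0}]}}

```text
clock: 5.25
tcp_pos: [0.5854, 0.0883, 0.0811]
orientation: [0.0, 0.126, 0.992, 0.0]
wrist_force: [2.9, -2.2, 5.1]
finger_gap: 0.0395
```

Request:
{"fn": "servo_tool", "kwargs": {"increments": [{"claw":0.6,"x":-0.3,"y":0.25,"z":0,"ax":0,"ay":0,"az":0},{"claw":0.6,"x":-0.3,"y":0.25,"z":0,"ax":0,"ay":0,"az":0},{"claw":0.6,"x":-0.3,"y":0.25,"z":0,"ax":0,"ay":0,"az":0},{"claw":0.6,"x":-0.3,"y":0.25,"z":0,"ax":0,"ay":0,"az":0},{"claw":0.6,"x":-0.3,"y":0.25,"z":0,"ax":0,"ay":0,"az":0}]}}

```text
clock: 5.75
tcp_pos: [0.5479, 0.1195, 0.0811]
orientation: [0.0, 0.126, 0.992, 0.0]
wrist_force: [2.6, -1.9, 3.0]
finger_gap: 0.0393
```

Request:
{"fn": "servo_tool", "kwargs": {"increments": [{"claw":0.6,"x":-0.3,"y":0.26,"z":0,"ax":0,"ay":0,"az":0},{"claw":0.6,"x":-0.3,"y":0.26,"z":0,"ax":0,"ay":0,"az":0},{"claw":0.6,"x":-0.3,"y":0.26,"z":0,"ax":0,"ay":0,"az":0},{"claw":0.6,"x":-0.3,"y":0.26,"z":0,"ax":0,"ay":0,"az":0},{"claw":0.6,"x":-0.3,"y":0.26,"z":0,"ax":0,"ay":0,"az":0}]}}

```text
clock: 6.25
tcp_pos: [0.5104, 0.1519, 0.0811]
orientation: [0.0, 0.126, 0.992, -0.0]
wrist_force: [3.3, -3.6, 4.7]
finger_gap: 0.0393
```

Request:
{"fn": "servo_tool", "kwargs": {"increments": [{"claw":0.6,"x":-0.3,"y":0.26,"z":0,"ax":0,"ay":0,"az":0},{"claw":0.6,"x":-0.3,"y":0.26,"z":0,"ax":0,"ay":0,"az":0},{"claw":0.6,"x":-0.2,"y":0.16,"z":0,"ax":0,"ay":0,"az":0},{"claw":0.6,"x":0,"y":0,"z":0,"ax":0,"ay":0,"az":0},{"claw":0.6,"x":0,"y":0,"z":0,"ax":0,"ay":0,"az":0}]}}

```text
clock: 6.75
tcp_pos: [0.4894, 0.1695, 0.0811]
orientation: [-0.001, 0.125, 0.992, 0.001]
wrist_force: [0.1, 1.6, 7.5]
finger_gap: 0.0389
```

Run:
```python
from h import *
o=[]
for n in("top","side"):
    im=env.read_camera(n)[:,:,::-1].copy(); cv2.imwrite(f"pics/{n}3.png",im);o.append(cv2.resize(im[200:340,70:220] if n=="top" else im[220:384,220:395],(400,374)))
cv2.imwrite("pics/at.png",np.hstack(o));s=env.get_state();print(s["tcp_pos"],s["wrist_force"])
```

```text
[0.48944346 0.1695356  0.08108979] [-0.47761315  1.59779845  8.17593328]
```

View pics/at.png

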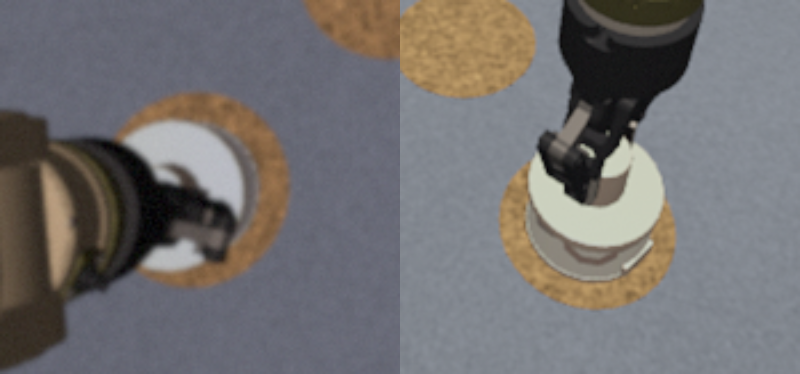

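The drum stands on the cork and looks central. Opening slowly.

Request:
{"fn": "servo_tool", "kwargs": {"increments": [{"claw":0.45,"x":0,"y":0,"z":0,"ax":0,"ay":0,"az":0},{"claw":0.35,"x":0,"y":0,"z":0,"ax":0,"ay":0,"az":0},{"claw":0.2,"x":0,"y":0,"z":0,"ax":0,"ay":0,"az":0},{"claw":0,"x":0,"y":0,"z":0,"ax":0,"ay":0,"az":0},{"claw":0,"x":0,"y":0,"z":0,"ax":0,"ay":0,"az":0}]}}

```text
clock: 7.35
tcp_pos: [0.4904, 0.1685, 0.0805]
orientation: [-0.0, 0.126, 0.992, -0.0]
wrist_force: [0.5, 0.5, 0.7]
finger_gap: 0.0853
```

Request:
{"fn": "servo_tool", "kwargs": {"increments": [{"claw":0,"x":0,"y":0,"z":0.4,"ax":0,"ay":0,"az":0},{"claw":0,"x":0,"y":0,"z":0.8,"ax":0,"ay":0,"az":0},{"claw":0,"x":0,"y":0,"z":1,"ax":0,"ay":0,"az":0},{"claw":0,"x":0,"y":0,"z":1,"ax":0,"ay":0,"az":0},{"claw":0,"x":0,"y":0,"z":1,"ax":0,"ay":0,"az":0}]}}

```text
clock: 7.85
tcp_pos: [0.4908, 0.1685, 0.1876]
orientation: [0.0, 0.126, 0.992, 0.0]
wrist_force: [0.4, -0.2, 0.9]
finger_gap: 0.0855
```

Request:
{"fn": "servo_tool", "kwargs": {"increments": [{"claw":0,"x":-0.7,"y":1,"z":0.5,"ax":0,"ay":0,"az":0},{"claw":0,"x":-0.7,"y":1,"z":0,"ax":0,"ay":0,"az":0},{"claw":0,"x":-0.7,"y":1,"z":0,"ax":0,"ay":0,"az":0},{"claw":0,"x":-0.7,"y":1,"z":0,"ax":0,"ay":0,"az":0},{"claw":0,"x":-0.7,"y":1,"z":0,"ax":0,"ay":0,"az":0}]}}

```text
clock: 8.35
tcp_pos: [0.4027, 0.2944, 0.1993]
orientation: [0.0, 0.126, 0.992, 0.0]
wrist_force: [-0.2, 0.0, -0.3]
finger_gap: 0.0854
```

Request:
{"fn": "servo_tool", "kwargs": {"increments": [{"claw":0,"x":-0.7,"y":1,"z":0,"ax":0,"ay":0,"az":0},{"claw":0,"x":-0.7,"y":1,"z":0,"ax":0,"ay":0,"az":0},{"claw":0,"x":-0.7,"y":1,"z":0,"ax":0,"ay":0,"az":0},{"claw":0,"x":-0.7,"y":1,"z":0,"ax":0,"ay":0,"az":0},{"claw":0,"x":-0.7,"y":1,"z":0,"ax":0,"ay":0,"az":0}]}}

```text
clock: 8.85
tcp_pos: [0.315, 0.4195, 0.1992]
orientation: [0.0, 0.126, 0.992, 0.0]
wrist_force: [0.7, 0.3, -0.1]
finger_gap: 0.0855
```

Run:
```python
from h import *
o=[]
for n in("top","side"):
    im=env.read_camera(n)[:,:,::-1].copy(); cv2.imwrite(f"pics/{n}4.png",im);o.append(cv2.resize(im,(400,300)))
cv2.imwrite("pics/end.png",np.hstack(o));s=env.get_state();print(s["clock"],s["tcp_pos"])
for n,rc in(("top",(95,220,195,320)),("side",(245,245,355,365))):
    im=cv2.imread(f"pics/{n}4.png");hsv=cv2.cvtColor(im,cv2.COLOR_BGR2HSV)
    print(n,"cork",circ(n,roi((hsv[...,0]<25)&(hsv[...,1]>90),*rc),0),"lid",circ(n,roi((hsv[...,1]<70)&(hsv[...,2]>150),*rc),.054))
a=cv2.imread("pics/top0.png").astype(int);b=cv2.imread("pics/top4.png").astype(int)
d=np.abs(a-b).max(2)
for nm,r in(("dish",(300,250,380,335)),("org",(325,150,425,190))): print(nm,"max diff",d[r[1]:r[3],r[0]:r[2]].max(),d[r[1]:r[3],r[0]:r[2]].mean())
```

```text
8.95 [0.314007   0.42081378 0.19907757]
top cork (array([489.7, 169.3]), array([126.8, 126.9])) lid (array([488.8, 170.2]), array([91.1, 92.6]))
side cork (array([489.4, 170.5]), array([127.8, 128.3])) lid (array([488.8, 171.4]), array([92.9, 94.8]))
dish max diff 10 2.7516176470588234
org max diff 11 2.6525
```

View pics/end.png

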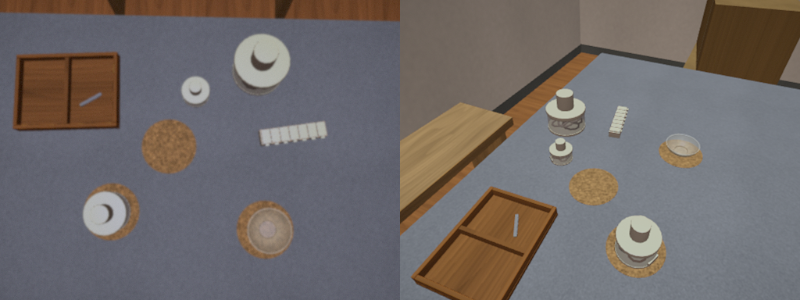

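The drum stands upright on the target cork, about 1 mm from its centre in both views. The dish and organizer are unmoved and the arm is clear, so I'm handing in.

```bash
python3 -c "
from workcell import env
print(env.hand_in())"
```

```text
the job is handed in; nothing more can be done
None
```

The dispenser now stands on the empty cork spot, and the job is handed in. I gripped the middle-sized drum by its knob at 25 N, slid it about 0.2 m flat along the straight line, let go and moved the arm clear. The clock read about 9 s at the last check.

- **Position:** in both camera views the lid centre is about 1 mm from the cork centre.
- **Upright and flat:** the drum looks upright in the pictures, and the gripper's height did not change during the slide. I did not measure the drum's tilt directly.
- **Dish and organizer:** comparing top views before and after shows only image noise around them, so neither moved.
- **Failed or disagreeing checks:**
  - The first four move calls were refused because every row needs all its keys; nothing moved.
  - My first side-view fit of the lid came out distorted (about 92 by 109 mm), because its mask also took in other white parts. I used the top view for position, and the later fits agreed.
  - Vertical wrist force rose to about 8 N at the end of the slide, which I read as the tool pressing down on the drum, and went back to about zero on release.

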